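# Setting block back to its slot

### The arm

A 6-joint arm with a two-finger parallel gripper is mounted at the origin on the work surface. World frame = base frame: x ahead of the robot, y to its left, z up, the work surface at z = 0. Lengths are in m, angles in rad, forces in N, time in s.
With the tool pointing down it reaches from about 0.35 to 0.975 m from the base axis. Payload 4.9 kg.
Tool frame: the origin (TCP) lies at the very end of the fingers, on their centre line; the grasp point (between the pads) lies 19 mm behind it; z points along the fingers, y is the line along which they close (so a half turn about z gives the same grasp; the last joint's range is limited). The gripper opens to 85 mm and grips with 20 to 120 N. Pads are 22 mm wide; open, the fingers measure 114 mm over their backs; the gripper's body (76 mm by 85 mm) begins 54 mm behind the grasp point. The pads swing forward as they close: fully open they stand 13 mm farther back than shut.
Start: joints at [-1.346, 0.053, 1.613, -0, 1.476, -0.119], TCP at [0.211, -0.588, 0.231] pointing down, gripper open.
Joint ranges: [-3.01, 3.01], [-1.01, 2.22], [0.06, 2.58], [-1.02, 4.17], [0.09, 2.62], [-3.14, 3.14]. Speed limits (rad/s): [2.57, 2.57, 3.14, 3.14, 3.14, 3.14].

### API

Orientations are given as a rotation vector (axis times angle).
In Python, from station import ctrl, imaging gives the robot as it stands.
- The arm moves only by the tool play_rows, never from a script. Its argument "series" is a list of rows, each a list of 3 entries, a list of its own where there are three numbers: the opening, from 0 (shut) to 1 (fully open), then the shift along the tool's x, y, z each as a share of 0.05 m, from -1 to 1, then the turn, a rotation vector about the tool's x, y, z each as a share of 8 degrees, from -1 to 1. In form: [[grip, [dx, dy, dz], [ax, ay, az]], ...]. A call has 1 to 8 rows; each row shifts and turns the commanded pose from where the row before left it, along the tool's axes as they then stand; what a row does not reach is not made up. A row lasts 1/8 s, in which the tool goes at most 62.5 mm and 10.7 degrees, less where a joint would pass 70% of its speed; a pose out of reach is approached as far as the arm can. A call with a number of a shift or a turn outside -1 to 1 is refused whole. A call with a gripper value outside its range is refused whole. The fingers move at their own pace and stop on an object; "force" is the grip in N (left out, the last holds). Time passes only in rows, so rows that do not move let the fingers close. It gives the time, the measured TCP pose, the force, the opening and the grip force at its end, in the units of the state.
- ctrl.get_obs(): the state, without advancing time (a new reading comes with each control period).
- imaging.get_image(name): name is "side" or "top"; returns a dict with "color" (384x512x3 uint8, blue, green, red), "fx", "fy", "cx", "cy" (pixels), "D" ([k1, k2, p1, p2, k3] as OpenCV has them; the pictures are not rectified), "extrinsics" (4x4, takes a point from world to camera coordinates). Camera axes: x right, y down, z forward; pixel columns grow to the right and rows downward; lengths in m; the calibration is good to about 2 mm. A picture is of the moment at which its call begins. There is no depth.
- ctrl.finish_job(): hands the job in; it is judged then, once.
The state is a dict: "t": time; "q": joint angles; "dq": joint speeds; "effort": joint torques, N m; "tool_pos": TCP position; "tool_rot": TCP orientation; "contact_force": force on the tool from outside, world axes, zero at the start; "wrist_torque": the same for the moment, N m; "opening": finger opening in m; "grip_force": force on a finger pad.
Only numpy, scipy, OpenCV 4.12 (cv2) and the standard library are available. Lean on these libraries where they do the work, as an engineer would, in place of code of your own. Each camera call takes 0.05 s, during which the arm holds its last target. There are 200 camera calls.

### The job

The bridge height gauge has just been set on the green setting block. Draw the block straight out from under the gauge's rod without upsetting the setting or shifting the gauge, then put it back in its own green-labelled slot of the sloping rack, lying flat in the channel and slid fully down under the retaining lip against the foot. Leave the other setting blocks and the drilled nesting block as they are, and let go.

Things in the scene. Friction and masses are not known exactly. Their poses are not given: they have to be found in the camera images.
- green_mid (a point): centre of the green setting block, a loose aluminium bar 90 mm long (x), 30 mm wide (y), 24 mm thick (z), about 0.18 kg; either end and either broad face serves alike. It starts flat on the bench under the gauge's rod, its length roughly along the gauge's x, 46 to 52 mm of it sticking out from the beam's front towards the robot
- gauge: bridge height gauge of aluminium, loose, 0.65 kg, standing on the bench; origin on the bench midway between its legs, under the rod; z up, x away from the robot, y along the beam. Beam 150 mm in y, 30 mm in x, from 72 to 100 mm above the bench (rod guide to 110); legs 18 mm wide at y = -66 and 66 mm on feet 56 mm long in x, 20 mm wide. The block is drawn out along -x
- clamp_knob (a point): front end of the gauge's black clamp knob (20 mm diameter, axis along the gauge's x), at x = -40 mm of the gauge, 86 mm above the bench, over the block. A gripper coming straight down on the block's free end hits knob or beam: take the block by its sides with the gripper leaning back towards the robot
- rod (a joint): height of the gauge's upright brass rod (12 mm diameter, top about 150 mm above the bench) in m, up positive, 0 as set: its tip then is 24.5 mm above the bench, 0.5 mm over the block. Only friction of about 4 N holds it: lifting the block beneath it pushes it up and loses the setting
- rack: wooden sloping rack, fixed, 262 mm wide (y), 135 mm deep (x), about 100 mm high; origin on the bench under its middle, x away from the robot. Four channels 60 mm apart (y = -90, -30, 30, 90 mm) run uphill along x at 30 degrees to the bench, foot towards the robot. Above each, on the head rail, a colour label 36 by 22 mm: green, yellow, blue, red in varying order
- slot_green_home (a point): where the green block's centre lies when home in the green-labelled slot. x up the slope along the channel (30 degrees above level), y across, z square to the channel floor, which is 12 mm below this point. Channel 33 mm wide between walls 6 mm high; floor 116 mm long, open at the head; foot wall face at x = -45 mm. A block let go here stays put by friction, it does not slide by itself
- green_lip (a point): middle of the lower edge of the steel retaining lip over the foot of the green slot: 52 mm wide, 4 mm thick, it covers the lowest 10 mm of the channel at 27 mm above the floor. So the block is laid flat in the channel at least 12 mm up the slope from home, then slid down under the lip till it meets the foot wall
- blue: blue setting block (90 by 30 by 16 mm), loose, home in the blue slot; its origin is on the bench below its slot, in line with the rack's middle, not on the block
- red: red setting block (90 by 30 by 12 mm), loose, home in the red slot; its origin is on the bench below its slot, in line with the rack's middle, not on the block
- yellow_mid (a point): centre of the yellow setting block (90 by 30 by 20 mm), loose, lying on the bench nearer the robot, still in use by somebody else; its slot in the rack is empty too
- nest: drilled wooden nesting block for an insect hotel, 70 by 120 by 50 mm, loose, on the bench at the far side; origin at the centre of its underside
- slot_green: the green-labelled slot of the rack, fixed, wood; origin on the bench below it, in line with the rack's middle. Its green label is centred 129 mm up the slope from the foot wall.
Not all that is in view belongs to the job. Of the things like the part that bears green_mid, leave any that is purple; of the rest the larger one is meant.

How it is judged:
By the outcome, as a careful person would: the job done as asked, in the order asked, and still so for the second after the job is handed in, with the robot touching nothing.
It also fails if it takes over 61 s, if anything falls off the work surface, if the arm or the gripper's body presses on something with over 40 N, if the wrist force passes 120 N, or if a joint passes its speed limit or range.

## Working session

There is one attempt and no reset: what is moved stays moved. The work goes in short steps, Python scripts to look and compute and a tool call to move; the robot and the scene stay as the last step left them, time stands still between calls to the robot, and variables do not carry over. Pictures are saved under pics/ and viewed, at most 10 in all, crops included, and the job is handed in when it is done.

Besides the shell and the picture viewer there is one more tool, called after "Request:" by a JSON object that holds its "name" and its "arguments". play_rows: Moves the arm, as the interface text tells. Shift numbers are shares of 0.05 m and turn numbers shares of 8 degrees, none past 1 either way. Its arguments: {"type":"object","properties":{"series":{"type":"array"},"force":{"type":"number"}},"required":["series"]}

```bash
mkdir -p pics
cat > h.py <<'E'
import numpy as np, cv2
from scipy.spatial.transform import Rotation as R
def grab(n):
    from station import imaging
    d=imaging.get_image(n); np.savez(f'pics/{n}.npz',**{k:np.array(v) for k,v in d.items()}); return d
def load(n): return dict(np.load(f'pics/{n}.npz'))
def K(d): return np.array([[d['fx'],0,d['cx']],[0,d['fy'],d['cy']],[0,0,1]],float)
def ray(d,uv):
    p=cv2.undistortPoints(np.array(uv,float).reshape(-1,1,2),K(d),np.array(d['D'],float)).reshape(-1,2)
    E=np.array(d['extrinsics']); Rm,t=E[:3,:3],E[:3,3]
    return -Rm.T@t, np.c_[p,np.ones(len(p))]@Rm
def plane(d,uv,z):
    o,v=ray(d,uv); return o+v*((z-o[2])/v[:,2])[:,None]
def proj(d,P):
    E=np.array(d['extrinsics']); r,_=cv2.Rodrigues(E[:3,:3])
    return cv2.projectPoints(np.array(P,float).reshape(-1,1,3),r,E[:3,3],K(d),np.array(d['D'],float))[0].reshape(-1,2)
def tri(d1,uv1,d2,uv2):
    o1,v1=ray(d1,uv1);o2,v2=ray(d2,uv2);out=[]
    for a,b in zip(v1,v2):
        s=np.linalg.lstsq(np.c_[a,-b],o2-o1,rcond=None)[0]; p=o1+a*s[0];q=o2+b*s[1]; out.append(np.r_[(p+q)/2,np.linalg.norm(p-q)])
    return np.array(out)
E
python3 - <<'E'
from h import *
for n in('top','side'):
    d=grab(n); cv2.imwrite(f'pics/{n}1.png',cv2.resize(d['color'],(800,600),interpolation=cv2.INTER_CUBIC)); print(n,d['fx'],np.round(d['extrinsics'],3).tolist())
from station import ctrl
print(ctrl.get_obs())
E
```

```text
top 379.50301258991374 [[-0.015, -1.0, 0.02, -0.033], [-0.998, 0.014, -0.053, 0.623], [0.053, -0.021, -0.998, 0.857], [0.0, 0.0, 0.0, 1.0]]
side 461.16892458135095 [[0.918, -0.396, 0.017, -0.585], [-0.256, -0.625, -0.738, 0.187], [0.302, 0.673, -0.675, 0.937], [0.0, 0.0, 0.0, 1.0]]
{'t': 0.1, 'q': array([-1.34600545e+00,  5.33310624e-02,  1.61415614e+00, -6.22808034e-06,
        1.47599773e+00, -1.19006075e-01]), 'dq': array([ 0.00019033, -0.00118843, -0.00219875, -0.00144835,  0.00028121,
       -0.00042399]), 'effort': array([ 8.85502177e-04, -3.94896555e+01, -3.71366966e+01, -1.31462184e-04,
        3.83619539e-03,  8.80274285e-06]), 'tool_pos': array([ 0.21053395, -0.58787495,  0.23016135]), 'tool_rot': array([-3.09342962e+00, -5.37057079e-01,  1.66767456e-04]), 'contact_force': array([-0.0074601 , -0.3648457 ,  0.69726553]), 'wrist_torque': array([-0.02742943, -0.00313011, -0.01233571]), 'grip_force': 0.0, 'opening': 0.08542711980031266}
```

View pics/top1.png

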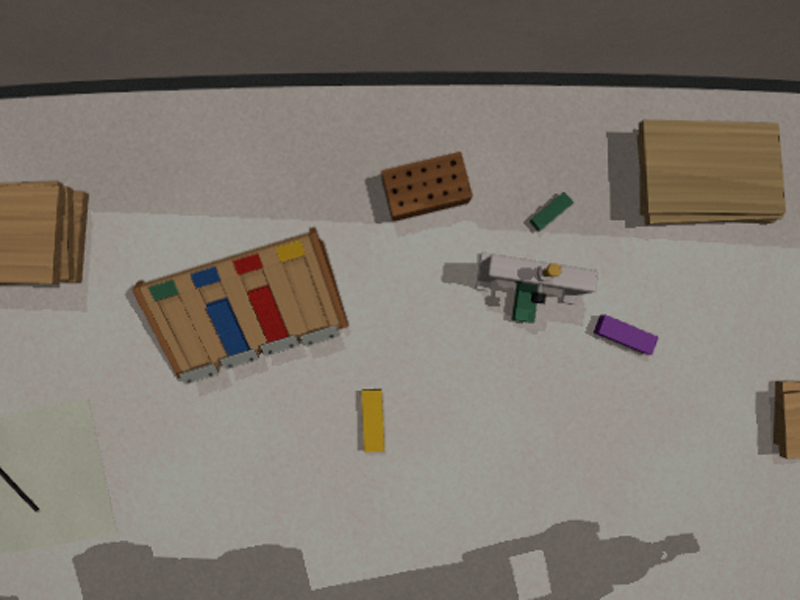

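View pics/side1.png

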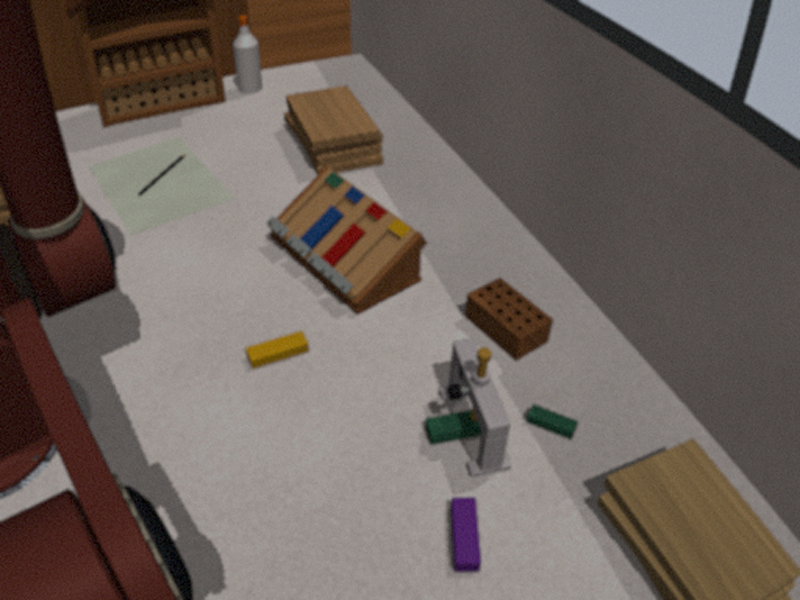

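Candidates (800x600 top view): dark green bar under the gauge at (525,302), a smaller green bar behind the gauge at (550,212), and a purple bar at (627,335). The one under the gauge fits because it is not purple and is the larger green. The green label is the leftmost, at (163,290). Next I'll confirm with a crop and measure.

Run:
```python
from h import *
t=load('top');s=load('side')
def crop(d,x0,y0,x1,y1,w,h): return cv2.resize(d['color'][y0:y1,x0:x1],(w,h),interpolation=cv2.INTER_CUBIC)
# top gauge crop x 295..395 y 115..215 ; side gauge crop x 265..345 y 210..310
a=np.hstack([crop(t,300,115,400,215,400,400),crop(s,260,210,360,310,400,400)])
cv2.imwrite('pics/c1.png',a)
b=np.hstack([crop(t,80,140,230,250,400,293),crop(s,165,100,285,200,400,293)])
cv2.imwrite('pics/c2.png',b)
for n,d in(('top',t),('side',s)):
    hsv=cv2.cvtColor(d['color'],cv2.COLOR_BGR2HSV)
    for c,lo,hi in(('green',(65,90,25),(90,255,255)),('yellow',(18,160,80),(28,255,255)),('blue',(100,150,50),(125,255,255)),('red',(172,150,50),(180,255,255)),('purple',(130,100,40),(160,255,255))):
        m=cv2.inRange(hsv,lo,hi)
        if c=='red': m|=cv2.inRange(hsv,(0,190,100),(6,255,255))
        for k in cv2.findContours(m,0,2)[0]:
            if cv2.contourArea(k)>25:
                r=cv2.minAreaRect(k);print(n,c,cv2.contourArea(k),np.round(r[0],1),np.round(r[1],1),'corners',np.round(cv2.boxPoints(r),1).tolist())
```

```text
top green 235.5 [336.1 193.2] [13.3 23.6] corners [[327.8999938964844, 204.0], [331.1000061035156, 180.60000610351562], [344.29998779296875, 182.39999389648438], [341.1000061035156, 205.8000030517578]]
top green 111.0 [104.5 185.4] [ 8.5 15.8] corners [[95.5999984741211, 183.8000030517578], [110.5999984741211, 178.8000030517578], [113.30000305175781, 186.89999389648438], [98.30000305175781, 191.89999389648438]]
top green 206.5 [352.5 134.9] [ 8.7 28.3] corners [[338.79998779296875, 140.60000610351562], [360.5, 122.4000015258789], [366.1000061035156, 129.10000610351562], [344.5, 147.3000030517578]]
top yellow 431.0 [238.1 268.7] [39.  12.4] corners [[231.0, 249.60000610351562], [243.39999389648438, 249.0], [245.1999969482422, 287.8999938964844], [232.89999389648438, 288.5]]
top yellow 31.5 [354.  172.5] [6. 7.] corners [[351.0, 176.0], [351.0, 169.0], [357.0, 169.0], [357.0, 176.0]]
top yellow 152.0 [185.5 160.5] [10.5 17.3] corners [[175.6999969482422, 158.0], [192.3000030517578, 153.0], [195.3000030517578, 163.10000610351562], [178.6999969482422, 168.10000610351562]]
top blue 438.0 
[... 2027 characters left out ...]
rners [[193.0, 152.0], [212.5, 132.5], [218.0, 138.0], [198.5, 157.5]]
side blue 31.5 [226.5 124.5] [7.1 5.7] corners [[222.0, 124.0], [226.0, 120.0], [231.0, 125.0], [227.0, 129.0]]
side red 191.0 [219.3 155.9] [ 8.  28.9] corners [[206.5, 163.6999969482422], [226.3000030517578, 142.60000610351562], [232.10000610351562, 148.10000610351562], [212.3000030517578, 169.10000610351562]]
side red 41.5 [240.3 134.8] [8.5 6.4] corners [[235.0, 134.0], [239.5, 129.5], [245.5, 135.5], [241.0, 140.0]]
side purple 654.5 [297.4 341.5] [45.8 16.1] corners [[288.0, 319.1000061035156], [304.1000061035156, 318.20001220703125], [306.79998779296875, 363.8999938964844], [290.70001220703125, 364.79998779296875]]
```

View pics/c1.png

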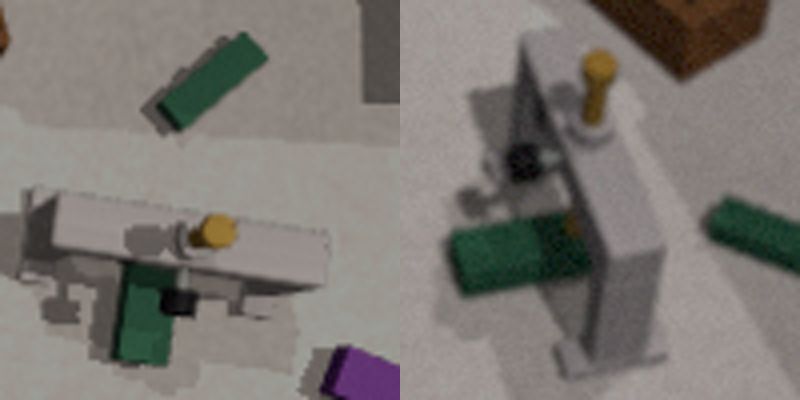

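View pics/c2.png

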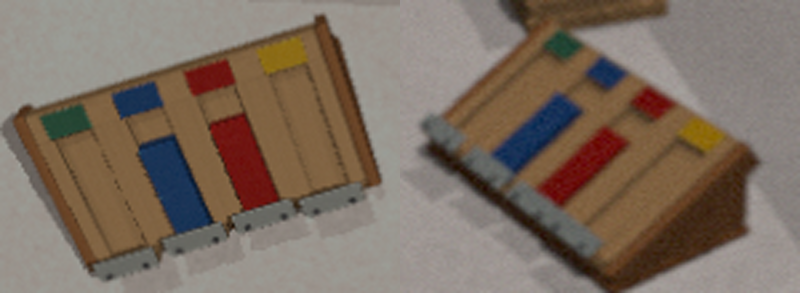

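The crop confirms it: the green bar under the rod is the larger green one, and its front end is at about (335,205) in native top pixels. The green slot is the leftmost and empty. Now the geometry.

Run:
```python
from h import *
np.set_printoptions(precision=4,suppress=True)
t=load('top');s=load('side')
T=lambda x,y:(300+x/4-.4,115+y/4-.4)
S=lambda x,y:(260+(x-400)/4-.4,210+y/4-.4)
print('cams',ray(t,[(0,0)])[0],ray(s,[(0,0)])[0])
print('rodtop',tri(t,[T(218,232)],s,[S(600,65)]), 'plane',plane(t,[T(218,232)],.15))
g=plane(t,[T(57,247),T(325,286),T(57,197),T(328,234)],.1);print('beam',g)
for a,b in((0,1),(2,3)): v=g[b]-g[a];print('beam yaw',np.degrees(np.arctan2(v[0],-v[1])),np.linalg.norm(v))
print('beam ctr',g.mean(0))
print('knob front',tri(t,[T(178,313)],s,[S(512,163)]))
# green block mask in both views; outer contour near end
for n,d in(('top',t),('side',s)):
    hsv=cv2.cvtColor(d['color'],cv2.COLOR_BGR2HSV); m=cv2.inRange(hsv,(65,90,15),(90,255,255))
    ks=cv2.findContours(m,0,1)[0]
    for k in ks:
        k=k.reshape(-1,2)
        c=k.mean(0)
        if cv2.contourArea(k)>150 and ((n=='top' and c[1]>160) or (n=='side' and c[0]<330)): print(n,k.tolist())
print('block V by rows (top): left/right edges on z=.024')
print(plane(t,[T(117,358),T(168,362),T(122,265),T(171,325)],.024))
lt=[(104.5,185.4),(130.9,177.2),(158.2,168.6),(185.5,160.5)];ls=[(213.3,115.3),(226.5,124.5),(240.3,134.8),(254.8,145.7)]
L=tri(t,lt,s,ls);print('labels',L)
v=L[3]-L[0];print('rack yaw',np.degrees(np.arctan2(v[0],-v[1])),np.diff(L[:,:2],axis=0), L[:,2].mean())
```

```text
cams [ 0.5766 -0.024   0.8896] [ 0.3014 -0.745   0.7798]
rodtop [[ 0.644  -0.2333  0.147   0.0014]] plane [[ 0.6431 -0.2321  0.15  ]]
beam [[ 0.6407 -0.1601  0.1   ]
 [ 0.6182 -0.3032  0.1   ]
 [ 0.667  -0.1608  0.1   ]
 [ 0.6458 -0.3058  0.1   ]]
beam yaw -8.942493859987174 0.14487429247599168
beam yaw -8.329216148560144 0.14660312832015504
beam ctr [ 0.6429 -0.2325  0.1   ]
knob front [[ 0.6055 -0.2269  0.0863  0.0001]]
top [[331, 181], [332, 182], [331, 183], [332, 184], [331, 185], [331, 186], [331, 187], [331, 188], [330, 189], [331, 190], [330, 191], [331, 192], [331, 193], [330, 194], [330, 195], [329, 196], [329, 197], [329, 198], [329, 199], [329, 200], [329, 201], [329, 202], [328, 203], [329, 204], [330, 204], [331, 204], [332, 204], [333, 204], [334, 204], [335, 205], [336, 205], [337, 205], [338, 205], [339, 205], [340, 205], [341, 205], [341, 204], [341, 203], [341, 202], [341, 201], [341, 200], [342, 199], [342, 198], [342, 197], [342, 196], [342, 195], [342, 194], [341, 194], [340, 193], [339, 192], [339, 191], [339, 190], [339, 189], [340, 188], [339, 187], [340, 186
[... 929 characters left out ...]
8], [303, 277], [304, 277], [305, 277], [306, 277], [307, 277], [306, 276], [307, 275], [306, 274], [306, 273], [305, 273], [304, 272], [305, 271], [304, 270], [303, 271], [302, 270], [301, 269], [300, 269], [299, 268], [299, 267], [299, 266], [299, 265], [300, 264], [299, 264], [298, 265], [297, 264]]
block V by rows (top): left/right edges on z=.024
[[ 0.5825 -0.2065  0.024 ]
 [ 0.5797 -0.2361  0.024 ]
 [ 0.636  -0.2107  0.024 ]
 [ 0.6009 -0.2384  0.024 ]]
labels [[0.6291 0.2837 0.0903 0.001 ]
 [0.646  0.2261 0.0914 0.0017]
 [0.6628 0.1678 0.0912 0.0007]
 [0.6789 0.1097 0.0915 0.0003]]
rack yaw 15.967944589615657 [[ 0.0168 -0.0577]
 [ 0.0169 -0.0583]
 [ 0.0161 -0.0581]] 0.09109558455620527
```

Run:
```python
from h import *
np.set_printoptions(precision=4,suppress=True)
t=load('top');s=load('side')
yaw=np.radians(16.0); c,sn=np.cos(np.radians(30)),.5
X=np.array([np.cos(yaw),np.sin(yaw),0]);Y=np.array([-X[1],X[0],0]);U=c*X+sn*np.array([0,0,1]);N=-sn*X+c*np.array([0,0,1])
F=np.c_[U,Y,N]
L=np.array([[0.6291,0.2837,.0903],[.6460,.2261,.0914],[.6628,.1678,.0912],[.6789,.1097,.0915]])
L0=L.mean(0)  # mid of the label row, slope coord 84 from home
rp=lambda top,sd:tri(t,top,s,sd)
red=rp([(158.3,187.3),(170.5,182.1),(171.8,219.3),(184.1,214.1)],[(226.3,142.6),(232.1,148.1),(206.5,163.7),(212.3,169.1)])
blu=rp([(131.4,195.6),(144,189.8),(146.6,228.4),(159.1,222.6)],[(212.5,132.5),(218,138),(193,152),(198.5,157.5)])
for n,p in(('red',red),('blue',blu),):
    print(n,'world',p,'\n slope rel labels(mm):',1e3*(p[:,:3]-L0)@F)
print('labels rel',1e3*(L-L0)@F)
# lip upper edge (green) top crop & side crop
TT=lambda x,y:(80+x/2.667-.3,140+y/2.667-.3)
SS=lambda x,y:(165+(x-400)/3.333-.3,100+y/2.93-.3)
p=rp([TT(88,266),TT(155,251)],[SS(430,114),SS(460,132)]);print('lip',p,1e3*(p[:,:3]-L0)@F)
print(np.mean(L,0))
# block edges fit
hsv=cv2.cvtColor(t['color'],cv2.COLOR_BGR2HSV); m=cv2.inRange(hsv,(65,90,15),(90,255,255))
l=[];r=[]
for v in range(184,203):
    u=np.where(m[v,320:350])[0]+320; l.append((u[0]-.5,v))
    if v>194:r.append((u[-1]+.5,v))
for e in(l,r):
    w=plane(t,e,.024);k=np.polyfit(w[:,0],w[:,1],1);print('edge yaw',np.degrees(np.arctan(k[0])),'y at x=.6',np.polyval(k,.6))
b=plane(t,[(u+.0,np.where(m[190:215,u])[0][-1]+190.5) for u in range(331,341)],.024);k=np.polyfit(b[:,1],b[:,0],1);print('end',np.degrees(-np.arctan(k[0])),np.polyval(k,-.222))
```

```text
red world [[0.6246 0.1715 0.0744 0.0016]
 [0.6335 0.1464 0.0714 0.003 ]
 [0.5575 0.1479 0.0424 0.0079]
 [0.5665 0.1213 0.0417 0.0031]] 
 slope rel labels(mm): [[ -39.0595  -16.2292    3.2284]
 [ -39.125   -42.7786   -0.143 ]
 [-116.5088  -20.3775   11.0826]
 [-115.758   -48.4166    9.8145]]
blue world [[0.6075 0.2308 0.0726 0.0014]
 [0.617  0.2053 0.0686 0.0046]
 [0.5385 0.2033 0.0468 0.0088]
 [0.5482 0.177  0.0442 0.0028]] 
 slope rel labels(mm): [[ -40.0626   45.5465    1.7459]
 [ -40.1481   18.4353   -2.7555]
 [-116.8847   38.1295   16.3571]
 [-116.4417   10.1658   13.0649]]
labels rel [[ -0.5573  90.4281  -0.602 ]
 [  0.3119  30.4012   0.1663]
 [  0.2808 -30.2711  -0.0466]
 [ -0.0353 -90.5582   0.4823]]
lip [[0.5112 0.2821 0.0452 0.0018]
 [0.5226 0.2206 0.0626 0.0023]] [[-121.5919  121.3933   17.2037]
 [-118.1788   59.1624   35.2889]]
[0.6542 0.1968 0.0911]
edge yaw -10.49241413400735 y at x=.6 -0.2073941716502471
edge yaw -11.743458333740286 y at x=.6 -0.23880432028634585
end -9.149829539497702 0.5799102247416017
```

```bash
cat >> h.py <<'E'
def Rt(yaw,lean):  # tool x ahead/up, z ahead/down when leaning back
    return R.from_euler('z',yaw,degrees=True)*R.from_matrix(np.diag([1,-1,-1.]))*R.from_euler('y',-lean,degrees=True)
def todo(pos,Rg,o=None):
    if o is None:
        from station import ctrl; o=ctrl.get_obs()
    Rc=R.from_rotvec(o['tool_rot']); rv=np.degrees((Rc.inv()*Rg).as_rotvec())/8
    sh=Rg.inv().apply(np.array(pos)-o['tool_pos'])/.05
    print('turn units',np.round(rv,3),'shift units (after turn)',np.round(sh,3)); return o
E
python3 - <<'E'
from h import *
Rg=Rt(-8.7,45);print(np.round(Rg.as_matrix(),3))
u=np.array([np.cos(np.radians(8.7)),-np.sin(np.radians(8.7)),0])
p=np.array([.600,-.223,.010])
pre=p-.09*u;print(pre)
todo(pre+[0,0,.06],Rg)
print(Rg.inv().apply([0,0,-.06])/.05,Rg.inv().apply(.09*u)/.05)
E
```

```text
[[ 0.699 -0.151 -0.699]
 [-0.107 -0.988  0.107]
 [-0.707 -0.    -0.707]]
[ 0.51103555 -0.20938653  0.01      ]
turn units [ 1.38  -5.505  3.369] shift units (after turn) [ 5.656 -8.392 -1.126]
[8.48528137e-01 8.32667268e-18 8.48528137e-01] [ 1.27279221e+00  1.91281571e-17 -1.27279221e+00]
```

```bash
sed -i "s/'y',-lean/'y',lean/" h.py
python3 - <<'E'
from h import *
Rg=Rt(-8.7,45);print(np.round(Rg.as_matrix(),3))
u=np.array([np.cos(np.radians(8.7)),-np.sin(np.radians(8.7)),0])
p=np.array([.600,-.223,.010]);pre=p-.09*u
todo(pre+[0,0,.06],Rg)
E
```

```text
[[ 0.699 -0.151  0.699]
 [-0.107 -0.988 -0.107]
 [ 0.707  0.    -0.707]]
turn units [-1.406  5.509  3.359] shift units (after turn) [ 1.126 -8.392  5.656]
```

Request:
{"name": "play_rows", "arguments": {"series": [[0.6,[0,0,0],[-0.2,0.79,0.48]],[0.6,[0,0,0],[-0.2,0.79,0.48]],[0.6,[0,0,0],[-0.2,0.79,0.48]],[0.6,[0,0,0],[-0.2,0.79,0.48]],[0.6,[0,0,0],[-0.2,0.79,0.48]],[0.6,[0,0,0],[-0.2,0.79,0.48]],[0.6,[0,0,0],[-0.2,0.79,0.48]]], "force": 40}}

```text
t: 0.98
tool_pos: [0.2104, -0.5884, 0.231]
tool_rot: [2.837, -0.22, 1.186]
contact_force: [0.2, -1.1, -0.2]
opening: 0.0508
grip_force: 0.0
```

Request:
{"name": "play_rows", "arguments": {"series": [[0.6,[0.11,-0.84,0.56],[0,0,0]],[0.6,[0.11,-0.84,0.56],[0,0,0]],[0.6,[0.11,-0.84,0.56],[0,0,0]],[0.6,[0.11,-0.84,0.56],[0,0,0]],[0.6,[0.11,-0.84,0.56],[0,0,0]],[0.6,[0.11,-0.84,0.56],[0,0,0]],[0.6,[0.11,-0.84,0.56],[0,0,0]],[0.6,[0.11,-0.84,0.56],[0,0,0]]]}}

```text
t: 1.98
tool_pos: [0.4496, -0.2836, 0.1039]
tool_rot: [2.839, -0.216, 1.182]
contact_force: [0.1, -0.4, 0.3]
opening: 0.0516
grip_force: 0.0
```

Run:
```python
from h import *
Rg=Rt(-8.7,45)
u=np.array([np.cos(np.radians(8.7)),-np.sin(np.radians(8.7)),0])
p=np.array([.600,-.223,.010]);pre=p-.09*u
o=todo(pre+[0,0,.06],Rg);print(o['t'],o['tool_pos'],o['contact_force'],o['opening'])
```

```text
turn units [ 0.003 -0.024  0.001] shift units (after turn) [ 0.221 -1.652  1.18 ]
1.975 [ 0.44959989 -0.2835643   0.10391059] [ 0.07574117 -0.42686681  0.2937785 ] 0.05157739131990889
```

Request:
{"name": "play_rows", "arguments": {"series": [[0.6,[0.11,-0.83,0.59],[0,0,0]],[0.6,[0.11,-0.83,0.59],[0,0,0]],[0.6,[0,0,0],[0,0,0]],[0.6,[-0.4,0,0.4],[0,0,0]],[0.6,[-0.4,0,0.4],[0,0,0]],[0.6,[0,0,0],[0,0,0]],[0.6,[0,0,0],[0,0,0]]]}}

```text
t: 2.85
tool_pos: [0.5111, -0.2115, 0.0153]
tool_rot: [2.838, -0.217, 1.183]
contact_force: [-0.3, -0.3, 0.1]
opening: 0.0515
grip_force: 0.0
```

Run:
```python
from h import *
Rg=Rt(-8.7,45)
o=todo([.600,-.223,.010],Rg);print(o['t'],o['tool_pos'],o['contact_force'],o['opening'])
t=grab('top');s=grab('side')
cv2.imwrite('pics/c3.png',np.hstack([cv2.resize(t['color'][115:215,280:380],(400,400),interpolation=2),cv2.resize(s['color'][210:310,230:330],(400,400),interpolation=2)]))
```

```text
turn units [ 0.009 -0.032 -0.   ] shift units (after turn) [ 1.191 -0.042  1.342]
2.85 [ 0.51114113 -0.21154628  0.01532636] [-0.26727057 -0.31329384  0.06343759] 0.0514595200926458
```

View pics/c3.png

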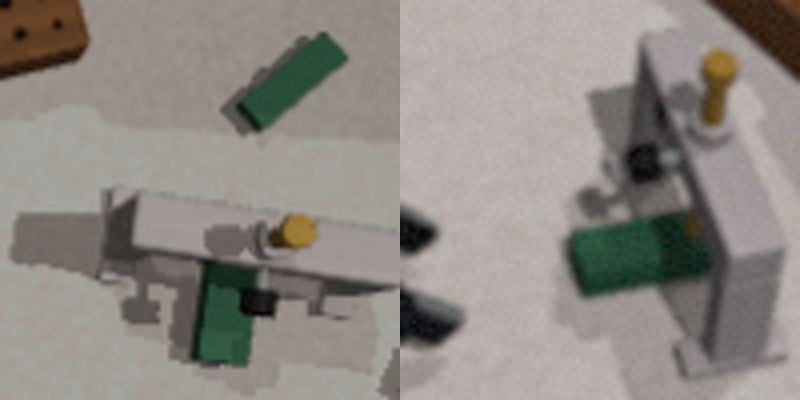

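The crop shows the open fingertips lined up on either side of the block's free end, clear of gauge and knob. I'll slide in.

Request:
{"name": "play_rows", "arguments": {"series": [[0.6,[0.3,-0.01,0.335],[0,0,0]],[0.6,[0.3,-0.01,0.335],[0,0,0]],[0.6,[0.3,-0.01,0.335],[0,0,0]],[0.6,[0.29,-0.01,0.335],[0,0,0]],[0.6,[0,0,0],[0,0,0]],[0.6,[0,0,0],[0,0,0]]]}}

```text
t: 3.7
tool_pos: [0.5994, -0.222, 0.0098]
tool_rot: [2.839, -0.215, 1.182]
contact_force: [-0.1, -0.8, 0.3]
opening: 0.0509
grip_force: 0.0
```

Run:
```python
from h import *
Rg=Rt(-8.7,45)
o=todo([.600,-.223,.010],Rg);print(o['t'],o['tool_pos'],o['contact_force'],o['opening'])
print('pull 100mm',Rg.inv().apply(Rt(-8.7,0).apply([-.1,0,0]))/.05)
```

```text
turn units [ 0.001 -0.028  0.004] shift units (after turn) [0.014 0.017 0.007]
3.7 [ 0.59941007 -0.22203326  0.00976775] [-0.13044367 -0.78999459  0.25468161] 0.0509049932926246
pull 100mm [-1.41421356e+00 -4.05282132e-17 -1.41421356e+00]
```

Close with a moderate grip, then check.

Request:
{"name": "play_rows", "arguments": {"series": [[0.3,[0,0,0],[0,0,0]],[0.25,[0,0,0],[0,0,0]],[0.25,[0,0,0],[0,0,0]],[0.25,[0,0,0],[0,0,0]],[0.25,[0,0,0],[0,0,0]]], "force": 35}}

```text
t: 4.32
tool_pos: [0.5998, -0.2222, 0.0095]
tool_rot: [2.839, -0.216, 1.182]
contact_force: [-3.2, -0.5, 4.3]
opening: 0.0297
grip_force: 35.0
```

Request:
{"name": "play_rows", "arguments": {"series": [[0.2,[-0.06,0,-0.06],[0,0,0]],[0.2,[-0.12,0,-0.12],[0,0,0]],[0.2,[-0.16,0,-0.16],[0,0,0]],[0.2,[-0.16,0,-0.16],[0,0,0]],[0.2,[-0.16,0,-0.16],[0,0,0]],[0.2,[-0.16,0,-0.16],[0,0,0]],[0.2,[-0.16,0,-0.16],[0,0,0]]]}}

```text
t: 5.2
tool_pos: [0.5307, -0.2117, 0.0095]
tool_rot: [2.839, -0.216, 1.183]
contact_force: [3.7, -0.1, 3.7]
opening: 0.0296
grip_force: 34.5
```

Request:
{"name": "play_rows", "arguments": {"series": [[0.2,[-0.2,0,-0.2],[0,0,0]],[0.2,[-0.2,0,-0.2],[0,0,0]],[0.2,[-0.2,0,-0.2],[0,0,0]],[0.2,[-0.2,0,-0.2],[0,0,0]],[0.2,[-0.2,0,-0.2],[0,0,0]],[0.2,[0,0,0],[0,0,0]]]}}

```text
t: 5.95
tool_pos: [0.4606, -0.2012, 0.0094]
tool_rot: [2.838, -0.217, 1.183]
contact_force: [-7.9, 1.6, 13.0]
opening: 0.0292
grip_force: 36.0
```

Run:
```python
from h import *
from station import ctrl
o=ctrl.get_obs();print(o['t'],o['tool_pos'],o['contact_force'],o['opening'],o['grip_force'])
t=grab('top');s=grab('side')
cv2.imwrite('pics/c4.png',np.hstack([cv2.resize(t['color'][135:285,250:400],(400,400),interpolation=2),cv2.resize(s['color'][190:310,230:350],(400,400),interpolation=2)]))
```

```text
5.95 [ 0.46061817 -0.20122262  0.0094418 ] [-7.90369039  1.63103056 13.0042027 ] 0.029228671691461434 36.03027084245696
```

View pics/c4.png

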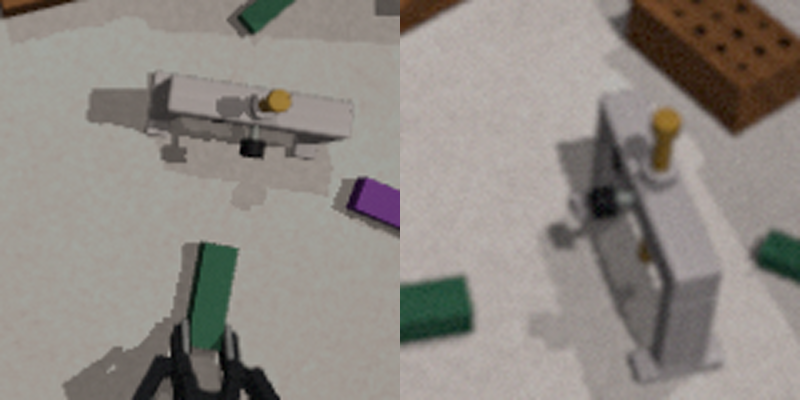

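The crop shows the block fully out in front of the gauge; gauge and rod look unmoved. Next I'll release, back off and re-grip it squarely at its centre.

Request:
{"name": "play_rows", "arguments": {"series": [[0.5,[0,0,0],[0,0,0]],[0.6,[0,0,0],[0,0,0]],[0.6,[0,0,0],[0,0,0]],[0.6,[0,0,-0.6],[0,0,0]],[0.6,[0,0,-0.9],[0,0,0]],[0.6,[0,0,-0.5],[0,-0.94,0]],[0.6,[0,0,0],[0,-0.94,0]]]}}

```text
t: 6.92
tool_pos: [0.4061, -0.2035, 0.0841]
tool_rot: [2.991, -0.224, 0.793]
contact_force: [0.4, -0.3, -0.0]
opening: 0.0512
grip_force: 0.0
```

Request:
{"name": "play_rows", "arguments": {"series": [[0.6,[0,0,0],[0,-0.94,0]],[0.6,[0,0,0],[0,-0.94,0]],[0.6,[0,0,0],[0,-0.94,0]],[0.6,[0,0,0],[0,-0.94,0]],[0.6,[0,0,0],[0,0,0]]]}}

```text
t: 7.55
tool_pos: [0.4072, -0.2016, 0.0804]
tool_rot: [-3.127, 0.227, 0.013]
contact_force: [0.1, 0.6, -0.6]
opening: 0.0514
grip_force: 0.0
```

Run:
```python
from h import *
np.set_printoptions(precision=4,suppress=True)
t=grab('top');s=grab('side')
hsv=cv2.cvtColor(t['color'],cv2.COLOR_BGR2HSV); m=cv2.inRange(hsv,(65,90,25),(90,255,255))
for k in cv2.findContours(m,0,2)[0]:
    if cv2.contourArea(k)>60:
        r=cv2.minAreaRect(k); print(cv2.contourArea(k),r[0],r[1]); w=plane(t,cv2.boxPoints(r),.024);print(w.mean(0),w[:,:2])
todo([.485,-.205,.06],Rt(-8.7,0))
cv2.imwrite('pics/c5.png',cv2.resize(t['color'][150:300,250:400],(500,500),interpolation=2))
```

```text
448.0 (328.2884216308594, 245.5576934814453) (13.335894584655762, 38.24264144897461)
[ 0.4877 -0.2032  0.024 ] [[ 0.4485 -0.1786]
 [ 0.5336 -0.1976]
 [ 0.527  -0.2278]
 [ 0.4417 -0.2087]]
111.0 (104.50001525878906, 185.5) (8.221921920776367, 15.811386108398438)
[0.6327 0.3095 0.024 ] [[0.6363 0.3304]
 [0.6473 0.2949]
 [0.6292 0.2887]
 [0.6182 0.3241]]
202.5 (352.3770446777344, 134.85244750976562) (8.706507682800293, 28.42418670654297)
[ 0.7429 -0.2666  0.024 ] [[ 0.7294 -0.2336]
 [ 0.7723 -0.287 ]
 [ 0.7564 -0.2997]
 [ 0.7137 -0.2462]]
turn units [-0.04   0.06   0.039] shift units (after turn) [ 1.58  -0.165  0.399]
```

View pics/c5.png

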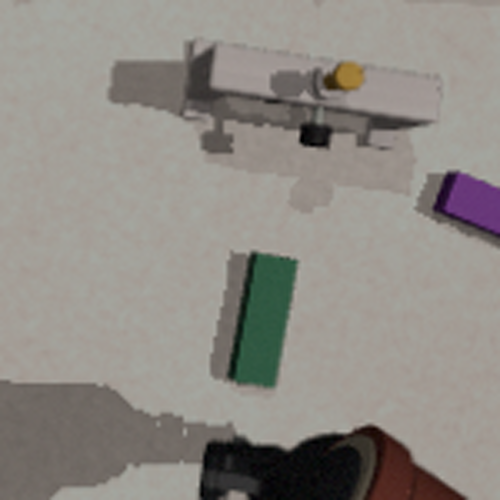

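Request:
{"name": "play_rows", "arguments": {"series": [[0.6,[0.8,-0.08,0],[-0.04,0.06,0.08]],[0.6,[0.82,-0.08,0.4],[0,0,0]],[0.6,[0,0,0.4],[0,0,0]],[0.6,[0,0,0.4],[0,0,0]],[0.6,[0,0,0],[0,0,0]],[0.6,[0,0,0],[0,0,0]]]}}

```text
t: 8.4
tool_pos: [0.4872, -0.2064, 0.0213]
tool_rot: [3.13, -0.249, 0.002]
contact_force: [-0.2, -0.3, 0.5]
opening: 0.0512
grip_force: 0.0
```

Run:
```python
from h import *
o=todo([.487,-.205,.009],Rt(-9,0));print(o['tool_pos'],o['contact_force'])
```

```text
turn units [ 0.01  -0.012 -0.011] shift units (after turn) [-0.008 -0.028  0.247]
[ 0.48717947 -0.20643273  0.02134598] [-0.21690867 -0.33176119  0.50673874]
```

Request:
{"name": "play_rows", "arguments": {"series": [[0.6,[0,0,0.24],[0,0,0]],[0.6,[0,0,0],[0,0,0]],[0.3,[0,0,0],[0,0,0]],[0.2,[0,0,0],[0,0,0]],[0.2,[0,0,0],[0,0,0]],[0.2,[0,0,0],[0,0,0]],[0.2,[0,0,0],[0,0,0]]], "force": 50}}

```text
t: 9.28
tool_pos: [0.4878, -0.2064, 0.009]
tool_rot: [3.13, -0.248, 0.002]
contact_force: [0.1, -0.3, 2.6]
opening: 0.0289
grip_force: 49.8
```

Request:
{"name": "play_rows", "arguments": {"series": [[0.2,[0,0,-0.1],[0,0,0]],[0.2,[0,0,-0.4],[0,0,0]],[0.2,[0,0,-0.8],[0,0,0]],[0.2,[0,0,-0.8],[0,0,0]],[0.2,[0,0,-0.7],[0,0,0]],[0.2,[0,0,-0.2],[0,0,0]],[0.2,[0,0,0],[0,0,0]]]}}

```text
t: 10.15
tool_pos: [0.4871, -0.2059, 0.158]
tool_rot: [3.131, -0.248, -0.0]
contact_force: [0.2, 0.8, -2.6]
opening: 0.0289
grip_force: 49.4
```

```bash
cat >> h.py <<'E'
SY=16.0
RG=Rt(SY,30); N=-RG.as_matrix()[:,2]; U=RG.as_matrix()[:,0]
Yr=-RG.as_matrix()[:,1]
LAB=np.array([.6542,.1968,.0911])
HOME=LAB+.0902*Yr-.084*U   # label-height plane; true home is about n above
E
python3 - <<'E'
from h import *
print(U,N,HOME)
# TCP is 3mm below block centre along tool z; start 22mm up slope, 40 mm above
tgt=HOME+.022*U+.045*N-.003*N
print(tgt);todo(tgt,RG)
# check block orientation in grasp
t=grab('top')
hsv=cv2.cvtColor(t['color'],cv2.COLOR_BGR2HSV); m=cv2.inRange(hsv,(65,90,25),(90,255,255))
for k in cv2.findContours(m,0,2)[0]:
    if cv2.contourArea(k)>30: print(cv2.contourArea(k),cv2.minAreaRect(k))
E
```

```text
[0.83247705 0.23870895 0.5       ] [-0.48063085 -0.13781868  0.8660254 ] [0.55940944 0.26345425 0.0491    ]
[0.55753744 0.26291747 0.09647307]
turn units [ 0.826  3.692 -3.058] shift units (after turn) [ 2.795 -8.624  3.034]
79.0 ((337.5, 269.0), (9.0, 12.0), 0.0)
231.5 ((346.3918762207031, 239.14865112304688), (17.5906925201416, 17.91948890686035), 9.462322235107422)
109.0 ((104.50001525878906, 185.5), (8.221921920776367, 15.811386108398438), 71.56504821777344)
200.0 ((352.59014892578125, 135.00819396972656), (8.194360733032227, 28.2961483001709), 50.194427490234375)
```

Request:
{"name": "play_rows", "arguments": {"series": [[0.2,[0,0,0],[0.165,0.74,-0.61]],[0.2,[0,0,0],[0.165,0.74,-0.61]],[0.2,[0,0,0],[0.165,0.74,-0.61]],[0.2,[0,0,0],[0.165,0.74,-0.61]],[0.2,[0,0,0],[0.165,0.74,-0.61]],[0.2,[0,0,0],[0,0,0]]]}}

```text
t: 10.95
tool_pos: [0.4849, -0.2054, 0.1546]
tool_rot: [-2.937, -0.404, -0.781]
contact_force: [-0.0, 0.2, -2.1]
opening: 0.0287
grip_force: 49.3
```

Request:
{"name": "play_rows", "arguments": {"series": [[0.2,[0.28,-0.86,0.1],[0,0,0]],[0.2,[0.28,-0.86,0.1],[0,0,0]],[0.2,[0.28,-0.86,0.1],[0,0,0]],[0.2,[0.28,-0.86,0.1],[0,0,0]],[0.2,[0.28,-0.86,0.3],[0,0,0]],[0.2,[0.28,-0.86,0.3],[0,0,0]],[0.2,[0.28,-0.86,0.3],[0,0,0]],[0.2,[0.28,-0.86,0.3],[0,0,0]]]}}

```text
t: 11.95
tool_pos: [0.5243, 0.1647, 0.1444]
tool_rot: [-2.939, -0.411, -0.787]
contact_force: [0.2, -0.7, -1.3]
opening: 0.0288
grip_force: 49.6
```

Request:
{"name": "play_rows", "arguments": {"series": [[0.2,[0.28,-0.86,0.3],[0,0,0]],[0.2,[0.28,-0.86,0.3],[0,0,0]],[0.2,[0,0,0],[0,0,0]],[0.2,[0,0,0],[0,0,0]],[0.2,[0,0,0],[0,0,0]]]}}

```text
t: 12.58
tool_pos: [0.5388, 0.255, 0.1331]
tool_rot: [-2.939, -0.409, -0.789]
contact_force: [0.4, -0.7, -1.9]
opening: 0.0292
grip_force: 49.9
```

Run:
```python
from h import *
o=todo(HOME+.022*U+.037*N,RG);print(o['t'],o['tool_pos'],o['contact_force'],o['opening'])
t=grab('top');s=grab('side')
cv2.imwrite('pics/c6.png',np.hstack([cv2.resize(t['color'][130:270,60:200],(400,400),interpolation=2),cv2.resize(s['color'][60:200,130:270],(400,400),interpolation=2)]))
```

```text
turn units [ 0.013 -0.006 -0.015] shift units (after turn) [-0.016 -0.048  0.937]
12.575 [0.53876008 0.25504187 0.13310084] [ 0.41483574 -0.68380561 -1.91587117] 0.029154212706465996
```

View pics/c6.png

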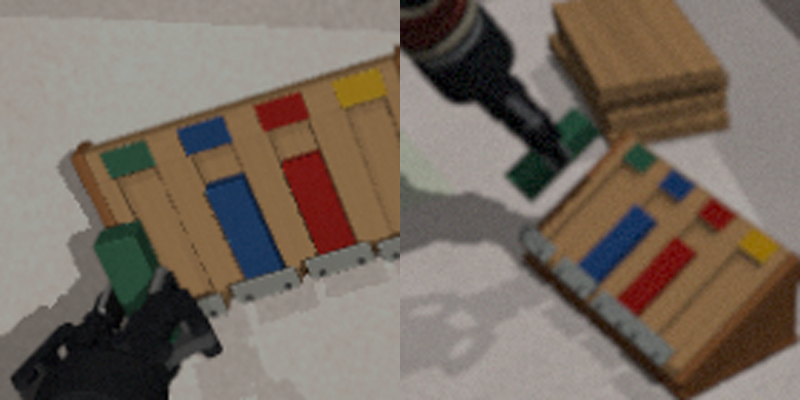

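The crop shows the block held over the green channel, roughly parallel to it; the rest is undisturbed. I'll check the sideways bias numerically by comparing the predicted and seen head corners.

Run:
```python
from h import *
np.set_printoptions(precision=1,suppress=True)
from station import ctrl
o=ctrl.get_obs();Rc=R.from_rotvec(o['tool_rot']).as_matrix();p=o['tool_pos']
for n in('top','side'):
    d=load(n);hsv=cv2.cvtColor(d['color'],cv2.COLOR_BGR2HSV); m=cv2.inRange(hsv,(62,80,15),(92,255,255))
    c=p-.003*Rc[:,2]
    P=[c+Rc@np.array([x,y,z]) for x in(.045,) for y in(-.015,.015) for z in(-.012,.012)]
    print(n,'pred head corners (y-,top),(y-,bot),(y+,top),(y+,bot)\n',proj(d,P))
    ks=[k for k in cv2.findContours(m,0,2)[0] if cv2.contourArea(k)>40]
    cc=proj(d,[c])[0]
    k=min(ks,key=lambda k:np.linalg.norm(k.reshape(-1,2).mean(0)-cc))
    print('seen',cv2.approxPolyDP(k,1.2,True).reshape(-1,2).tolist())
    if n=='top':
        for v in range(206,226,2):
            r=d['color'][v,88:122,1];print(v,r.tolist())
```

```text
top pred head corners (y-,top),(y-,bot),(y+,top),(y+,bot)
 [[ 92.1 216. ]
 [ 94.8 209.9]
 [106.7 211.6]
 [109.  205.6]]
seen [[108, 208], [95, 211], [93, 215], [104, 240], [110, 235], [114, 222]]
206 [160, 158, 151, 103, 105, 105, 95, 75, 69, 71, 72, 67, 93, 103, 101, 103, 106, 106, 99, 61, 70, 95, 101, 103, 103, 104, 104, 102, 102, 104, 104, 101, 102, 102]
208 [157, 155, 152, 112, 103, 102, 102, 94, 75, 67, 72, 71, 51, 58, 60, 59, 81, 57, 53, 56, 55, 60, 94, 102, 104, 105, 103, 104, 103, 104, 106, 104, 103, 102]
210 [148, 146, 104, 104, 105, 104, 101, 92, 71, 62, 55, 56, 55, 55, 52, 56, 56, 57, 56, 57, 45, 44, 63, 95, 101, 102, 104, 105, 103, 101, 105, 104, 105, 104]
212 [104, 104, 103, 104, 104, 100, 75, 53, 56, 55, 53, 56, 57, 54, 54, 59, 63, 55, 65, 45, 44, 42, 43, 64, 97, 101, 103, 104, 104, 104, 103, 105, 104, 106]
214 [102, 103, 105, 105, 101, 75, 53, 55, 59, 63, 60, 69, 81, 82, 75, 73, 75, 76, 76, 79, 46, 44, 44, 42, 68, 95, 100, 103, 104, 104, 104, 103, 102, 103]
216 [104, 105, 103, 101, 88, 76, 76, 73, 72, 72, 73, 74, 73, 74, 75, 73, 73, 75, 74, 76, 74, 43, 45, 42, 55, 80, 96, 101, 103, 103, 104, 104, 104, 105]
218 [108, 107, 105, 104, 100, 84, 72, 74, 74, 74, 73, 73, 72, 73, 73, 74, 73, 75, 73, 75, 75, 72, 44, 44, 42, 52, 78, 99, 99, 102, 104, 104, 103, 105]
220 [104, 105, 103, 104, 103, 97, 85, 73, 73, 72, 72, 73, 74, 75, 73, 73, 77, 75, 76, 73, 75, 76, 73, 45, 45, 41, 52, 81, 101, 100, 102, 102, 103, 105]
222 [102, 102, 102, 103, 103, 103, 101, 83, 72, 71, 73, 74, 73, 74, 73, 74, 73, 74, 74, 74, 75, 75, 75, 71, 43, 44, 43, 52, 80, 96, 99, 103, 102, 103]
224 [102, 105, 102, 100, 101, 104, 105, 101, 85, 73, 73, 72, 71, 73, 75, 74, 74, 73, 74, 75, 74, 74, 74, 74, 66, 44, 57, 81, 82, 72, 75, 84, 92, 101]
side pred head corners (y-,top),(y-,bot),(y+,top),(y+,bot)
 [[189.4  96. ]
 [193.8 101.4]
 [195.7 100.6]
 [200.1 106. ]]
seen [[178, 113], [176, 113], [168, 121], [175, 128], [183, 120], [180, 118]]
```

Run:
```python
from h import *
np.set_printoptions(precision=1,suppress=True,linewidth=200)
from station import ctrl
o=ctrl.get_obs();Rc=R.from_rotvec(o['tool_rot']).as_matrix();p=o['tool_pos']
d=load('top'); F=np.c_[U,Yr,N]
def onp(uv,n):  # cast onto slope plane N.(x-HOME)=n -> (u,y,n) rel HOME mm
    oo,v=ray(d,uv); s=(n-(oo-HOME)@N)/(v@N); return 1e3*((oo+v*s[:,None])-HOME)@F
nt=(p-HOME)@N+.015
print('tool rel HOME',1e3*(p-HOME)@F)
L=[(91.9,217),(92.7,218),(93.8,220),(94.7,222),(95.6,224)]; Rr=[(108.6,216),(109.6,218),(110.6,220),(111.6,222),(112.4,224)]
for n,e in(('left',L),('right',Rr)): print(n,onp(e,nt))
print('head',onp([(93,215.2),(100,213.7),(107,212.5)],nt))
im=cv2.imread('pics/top1.png'); g=im.astype(int).sum(2)
for v in(310,320,330,340,350):
    r=g[v,140:220]; print(v,r.tolist())
```

```text
tool rel HOME [23.2 -2.7 84.1]
left [[66.3 13.6 99.1]
 [63.8 13.1 99.1]
 [59.  13.  99.1]
 [54.4 13.3 99.1]
 [49.7 13.6 99.1]]
right [[ 58.  -17.   99.1]
 [ 53.3 -17.   99.1]
 [ 48.6 -17.   99.1]
 [ 43.8 -16.9  99.1]
 [ 39.2 -16.5  99.1]]
head [[ 69.2   9.9  99.1]
 [ 67.9  -3.8  99.1]
 [ 66.  -17.3  99.1]]
310 [303, 299, 259, 220, 204, 205, 212, 218, 213, 217, 239, 271, 291, 288, 285, 286, 287, 288, 288, 301, 268, 191, 215, 272, 268, 271, 279, 284, 290, 295, 291, 289, 292, 291, 290, 289, 287, 289, 294, 293, 288, 290, 293, 293, 261, 228, 223, 251, 285, 292, 291, 287, 284, 289, 296, 296, 294, 291, 293, 294, 288, 290, 292, 293, 253, 198, 165, 154, 161, 165, 168, 167, 166, 163, 163, 164, 167, 165, 164, 163]
320 [362, 297, 289, 291, 294, 295, 282, 256, 218, 198, 210, 215, 212, 204, 205, 221, 262, 291, 290, 287, 284, 288, 291, 293, 301, 253, 199, 206, 243, 278, 281, 282, 287, 295, 298, 292, 293, 294, 291, 288, 290, 292, 296, 297, 291, 286, 288, 285, 282, 282, 272, 265, 279, 291, 292, 289, 287, 289, 296, 299, 293, 290, 292, 295, 294, 291, 293, 292, 284, 245, 199, 178, 164, 163, 162, 164, 16
[... 532 characters left out ...]
 212, 216, 214, 202, 209, 236, 275, 299, 294, 296, 295, 293, 298, 286, 257, 222, 215, 248, 274, 279, 285, 289, 292, 293, 296, 297, 293, 288, 291, 292, 293, 295, 294, 292, 285, 282, 284, 295, 273, 206, 234, 299, 296, 293, 295, 294, 296, 295, 293, 291, 291, 292, 292, 291, 293, 296, 301, 293, 265]
350 [444, 443, 442, 441, 439, 445, 448, 446, 444, 442, 442, 443, 444, 443, 445, 445, 450, 411, 346, 303, 286, 294, 252, 207, 202, 203, 208, 216, 214, 209, 206, 238, 289, 300, 292, 295, 296, 296, 297, 282, 261, 226, 222, 254, 275, 288, 286, 291, 295, 293, 292, 292, 290, 290, 292, 293, 295, 296, 296, 291, 283, 278, 277, 284, 242, 200, 254, 298, 291, 295, 297, 295, 294, 292, 294, 292, 292, 294, 295, 294]
```

Run:
```python
from h import *
np.set_printoptions(precision=1,suppress=True,linewidth=200)
d=load('top'); F=np.c_[U,Yr,N]
def onp(uv,n):
    oo,v=ray(d,uv); s=(n-(oo-HOME)@N)/(v@N); return 1e3*((oo+v*s[:,None])-HOME)@F
im=cv2.imread('pics/top1.png'); g=im.astype(float).sum(2)
LT=[];LB=[];RT=[];RB=[]
def cross(r,a,b,th):  # subpixel crossing
    for i in range(a,b):
        if (r[i]-th)*(r[i+1]-th)<=0: return i+(r[i]-th)/(r[i]-r[i+1])
for v in range(306,354,2):
    cl=161.2+(v-310)*.508; cr=185.7+(v-310)*.49; r=g[v]; th=255
    a=int(round(cl))-4; i=a+int(np.argmin(r[a:a+9])); x0=cross(r,i-4,i,th);x1=cross(r,i,i+4,th)
    a=int(round(cr))-3; j=a+int(np.argmin(r[a:a+7]));
    if None in(x0,x1): continue
    f=lambda c:((c+.5)/1.5625-.5,(v+.5)/1.5625-.5)
    LT.append(f(x0));LB.append(f(x1));RT.append(f(j))
for n0 in(0,.003,.006):
    for nm,e,n in(('LT',LT,n0-.006),('LB',LB,n0-.012),('Rline',RT,n0-.006)):
        w=onp(e,n); k=np.polyfit(w[:,0],w[:,1],1); print(n0,nm,len(w),'mean Y %.1f slope deg %.1f'%(w[:,1].mean(),np.degrees(np.arctan(k[0]))))
```

```text
0 LT 24 mean Y 19.7 slope deg -0.2
0 LB 24 mean Y 17.8 slope deg 0.0
0 Rline 24 mean Y -13.4 slope deg -0.4
0.003 LT 24 mean Y 18.5 slope deg -0.2
0.003 LB 24 mean Y 16.7 slope deg 0.0
0.003 Rline 24 mean Y -14.4 slope deg -0.4
0.006 LT 24 mean Y 17.3 slope deg -0.2
0.006 LB 24 mean Y 15.5 slope deg 0.0
0.006 Rline 24 mean Y -15.5 slope deg -0.4
```

Request:
{"name": "play_rows", "arguments": {"series": [[0.2,[0,-0.044,0.42],[0,0,0]],[0.2,[0,0,0.42],[0,0,0]],[0.2,[0,0,0.42],[0,0,0]],[0.2,[0,0,0],[0,0,0]],[0.2,[0,0,0],[0,0,0]],[0.2,[0,0,0],[0,0,0]]]}}

```text
t: 13.42
tool_pos: [0.5691, 0.2666, 0.0802]
tool_rot: [-2.937, -0.411, -0.792]
contact_force: [0.4, 0.2, -1.6]
opening: 0.0292
grip_force: 49.9
```

```bash
cat > st.py <<'E'
from h import *
from station import ctrl
o=ctrl.get_obs();F=np.c_[U,Yr,N]
print('t',o['t'],'rel HOME mm',np.round(1e3*(o['tool_pos']-HOME)@F,1),'force u,y,n',np.round(o['contact_force']@F,1),'turn',np.round(np.degrees((R.from_rotvec(o['tool_rot']).inv()*RG).as_rotvec()),2),o['opening'])
E
python3 st.py
```

```text
t 13.425 rel HOME mm [24.4  0.3 21.9] force u,y,n [-0.4  0.1 -1.6] turn [ 0.06 -0.2  -0.06] 0.02921656981539704
```

Request:
{"name": "play_rows", "arguments": {"series": [[0.2,[0,0.012,0.1],[0,0,0]],[0.2,[0,0,0.1],[0,0,0]],[0.2,[0,0,0.05],[0,0,0]],[0.2,[0,0,0],[0,0,0]],[0.2,[0,0,0],[0,0,0]]]}}

```text
t: 14.05
tool_pos: [0.5751, 0.2678, 0.0704]
tool_rot: [-2.938, -0.412, -0.79]
contact_force: [-18.3, -8.4, 18.6]
opening: 0.0284
grip_force: 53.7
```

```bash
python3 st.py
```

```text
t 14.05 rel HOME mm [24.7 -0.1 10.3] force u,y,n [-7.9 -3.  26. ] turn [ 0.07 -0.08 -0.03] 0.028366088376283388
```

```bash
cat >> st.py <<'E'
print('torque u,y,n',np.round(o['wrist_torque']@F,2))
E
python3 st.py
```

```text
t 14.05 rel HOME mm [24.7 -0.1 10.3] force u,y,n [-7.9 -3.  26. ] turn [ 0.07 -0.08 -0.03] 0.028366088376283388
torque u,y,n [-0.13  1.45 -0.04]
```

Request:
{"name": "play_rows", "arguments": {"series": [[0.2,[0,0,-0.04],[0,0,0]],[0.2,[0,0,-0.04],[0,0,0]],[0.2,[0,0,0],[0,0,0]],[0.2,[0,0,0],[0,0,0]]]}}

```text
t: 14.55
tool_pos: [0.5727, 0.2671, 0.071]
tool_rot: [-2.938, -0.411, -0.789]
contact_force: [0.0, -0.2, -2.0]
opening: 0.0285
grip_force: 49.8
```

```bash
python3 st.py
python3 - <<'E'
from h import *
t=grab('top')
cv2.imwrite('pics/c7.png',cv2.resize(t['color'][160:260,80:180],(600,600),interpolation=2))
E
```

```text
t 14.55 rel HOME mm [22.9 -0.1 12. ] force u,y,n [-1.1 -0.2 -1.7] turn [ 0.05 -0.04 -0.04] 0.028518134187617162
torque u,y,n [-0.03  0.36  0.01]
```

View pics/c7.png

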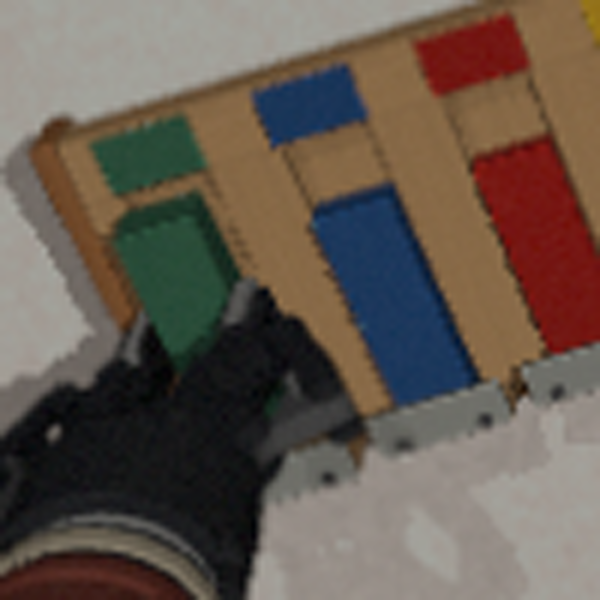

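The crop shows the green block over its channel, roughly centred between the channel edge lines (left about x=119, right about x=207 at the head). It met something at n≈10 mm, so I need to pin down the channel floor height using the home blue and red blocks.

Run:
```python
from h import *
np.set_printoptions(precision=1,suppress=True,linewidth=200)
F=np.c_[U,Yr,N]
for n in('top','side'):
    d=load(n) if n=='top' else grab('side')
    def onp(uv,k):
        oo,v=ray(d,uv); s=(k-(oo-HOME)@N)/(v@N); return 1e3*((oo+v*s[:,None])-HOME)@F
    hsv=cv2.cvtColor(cv2.resize(d['color'],None,fx=4,fy=4,interpolation=cv2.INTER_CUBIC),cv2.COLOR_BGR2HSV)
    for c,lo,hi in(('green',(60,80,30),(92,255,255)),('blue',(98,130,40),(125,255,255)),('red',(170,140,40),(180,255,255)),('yellow',(18,150,80),(30,255,255))):
        m=cv2.inRange(hsv,lo,hi)
        if c=='red': m|=cv2.inRange(hsv,(0,170,60),(6,255,255))
        for k in cv2.findContours(m,0,1)[0]:
            if cv2.contourArea(k)<350: continue
            q=cv2.approxPolyDP(k,5,True).reshape(-1,2); q=(q+.5)/4-.5
            w=onp(q,0.); 
            if w[:,0].max()<130 and abs(w[:,1]+90).max()<200: print(n,c,cv2.contourArea(k)/16,'(u,y) on label plane:',np.round(w[:,:2]).tolist())
    P=lambda u,y,nn:HOME+F@np.array([u,y,nn])/1e3
    for nn in(0,.010):
        w=onp(proj(d,[P(45,-60,0)]),nn)[0]; print('plane',nn,w)
```

```text
top green 349.875 (u,y) on label plane: [[64.0, -8.0], [64.0, 16.0], [56.0, 25.0], [-2.0, 26.0], [5.0, 10.0], [27.0, -9.0]]
top green 127.6875 (u,y) on label plane: [[92.0, -16.0], [93.0, 17.0], [74.0, 17.0], [74.0, -16.0]]
top blue 481.625 (u,y) on label plane: [[45.0, -73.0], [45.0, -48.0], [39.0, -44.0], [-41.0, -45.0], [-42.0, -71.0], [-39.0, -75.0]]
top blue 129.8125 (u,y) on label plane: [[93.0, -76.0], [92.0, -44.0], [74.0, -42.0], [73.0, -75.0]]
top red 478.90625 (u,y) on label plane: [[46.0, -134.0], [46.0, -109.0], [41.0, -105.0], [-32.0, -104.0], [-40.0, -109.0], [-38.0, -135.0]]
top red 153.46875 (u,y) on label plane: [[91.0, -138.0], [95.0, -136.0], [94.0, -104.0], [75.0, -102.0], [73.0, -136.0]]
top yellow 480.53125 (u,y) on label plane: [[-169.0, -211.0], [-284.0, -181.0], [-297.0, -210.0], [-178.0, -237.0]]
top yellow 182.3125 (u,y) on label plane: [[95.0, -199.0], [95.0, -163.0], [73.0, -162.0], [73.0, -199.0]]
plane 0 [ 45. -60.   0.]
plane 0.01 [ 49.2 -62.9  10. ]
side green 123.28125 (u,y) on label plane: [[16.0, 37.0], [-17.0, 37.0], [-20.0, 10.0], [-13.0, 5.0], 
[... 360 characters left out ...]
, -41.0], [-31.0, -69.0], [41.0, -72.0]]
side blue 43.96875 (u,y) on label plane: [[92.0, -46.0], [76.0, -49.0], [77.0, -73.0], [92.0, -72.0]]
side red 259.1875 (u,y) on label plane: [[46.0, -111.0], [43.0, -103.0], [-30.0, -104.0], [-29.0, -135.0], [42.0, -135.0]]
side red 66.71875 (u,y) on label plane: [[92.0, -104.0], [75.0, -106.0], [77.0, -137.0], [93.0, -135.0]]
side yellow 470.5625 (u,y) on label plane: [[-144.0, -184.0], [-147.0, -177.0], [-224.0, -121.0], [-237.0, -155.0], [-158.0, -213.0], [-148.0, -201.0]]
side yellow 105.25 (u,y) on label plane: [[92.0, -160.0], [74.0, -163.0], [71.0, -195.0], [76.0, -199.0], [95.0, -197.0]]
plane 0 [ 45. -60.   0.]
plane 0.01 [ 43.5 -69.4  10. ]
```

Request:
{"name": "play_rows", "arguments": {"series": [[0.2,[0,0.028,0],[0,0,0]],[0.2,[0,0,0.02],[0,0,0]],[0.2,[0,0,0.02],[0,0,0]],[0.2,[0,0,0.02],[0,0,0]],[0.2,[0,0,0.02],[0,0,0]],[0.2,[0,0,0],[0,0,0]]]}}

```text
t: 15.4
tool_pos: [0.5754, 0.2662, 0.0679]
tool_rot: [-2.938, -0.412, -0.79]
contact_force: [0.8, -2.5, -2.0]
opening: 0.0286
grip_force: 49.8
```

```bash
python3 st.py
```

```text
t 15.4 rel HOME mm [23.3 -1.8  8.3] force u,y,n [-1.  -2.6 -1.8] turn [ 0.08 -0.09 -0.03] 0.028637760397022746
torque u,y,n [-0.54  0.33  0.07]
```

It has dropped past the earlier stop, so that was the wall top. Continue down.

Request:
{"name": "play_rows", "arguments": {"series": [[0.2,[0,0.008,0.02],[0,0,0]],[0.2,[0,0,0.02],[0,0,0]],[0.2,[0,0,0.02],[0,0,0]],[0.2,[0,0,0],[0,0,0]]]}}

```text
t: 15.9
tool_pos: [0.5765, 0.2665, 0.0653]
tool_rot: [-2.938, -0.412, -0.789]
contact_force: [-2.7, -1.8, -0.4]
opening: 0.0287
grip_force: 50.1
```

```bash
python3 st.py
```

```text
t 15.9 rel HOME mm [23.1 -1.8  5.4] force u,y,n [-2.9 -0.9  1.2] turn [ 0.05 -0.05 -0.04] 0.0287494057448278
torque u,y,n [-0.29  0.52  0.06]
```

Request:
{"name": "play_rows", "arguments": {"series": [[0.2,[0,0,0.02],[0,0,0]],[0.2,[0,0,0.01],[0,0,0]],[0.2,[0,0,0],[0,0,0]],[0.2,[0,0,0],[0,0,0]]]}}

```text
t: 16.4
tool_pos: [0.5766, 0.2666, 0.0652]
tool_rot: [-2.939, -0.412, -0.787]
contact_force: [-17.3, -7.2, 15.6]
opening: 0.0289
grip_force: 52.5
```

```bash
python3 st.py
```

```text
t 16.4 rel HOME mm [23.1 -1.7  5.2] force u,y,n [-8.4 -2.1 22.8] turn [ 0.07  0.04 -0.01] 0.02892170003151317
torque u,y,n [-0.69  1.58 -0.07]
```

Floor reached (n≈5.3, matching the estimate of home about 8 mm above the label plane). Ease the pressure and slide down the slope.

Request:
{"name": "play_rows", "arguments": {"series": [[0.2,[0,0,-0.02],[0,0,0]],[0.2,[-0.06,0,0],[0,0,0]],[0.2,[-0.08,0,0],[0,0,0]],[0.2,[-0.08,0,0],[0,0,0]],[0.2,[-0.08,0,0],[0,0,0]],[0.2,[0,0,0],[0,0,0]]]}}

```text
t: 17.15
tool_pos: [0.5648, 0.2631, 0.0582]
tool_rot: [-2.937, -0.412, -0.792]
contact_force: [-1.7, -0.3, 6.0]
opening: 0.0286
grip_force: 50.5
```

```bash
python3 st.py
```

```text
t 17.15 rel HOME mm [ 9.  -1.8  5.3] force u,y,n [1.6 0.2 6.1] turn [ 0.05 -0.17 -0.03] 0.028604321071122853
torque u,y,n [-0.23 -0.06  0.07]
```

Request:
{"name": "play_rows", "arguments": {"series": [[0.2,[-0.05,0,0],[0,0,0]],[0.2,[-0.04,0,0],[0,0,0]],[0.2,[-0.04,0,0],[0,0,0]],[0.2,[0,0,0],[0,0,0]]]}}

```text
t: 17.65
tool_pos: [0.5597, 0.2616, 0.0551]
tool_rot: [-2.937, -0.412, -0.792]
contact_force: [-0.4, -0.6, 5.1]
opening: 0.0286
grip_force: 50.6
```

```bash
python3 st.py
```

```text
t 17.65 rel HOME mm [ 2.8 -1.8  5.3] force u,y,n [ 2.1 -0.5  4.7] turn [ 0.05 -0.2  -0.04] 0.0285753652441046
torque u,y,n [-0.29 -0.26  0.08]
```

Request:
{"name": "play_rows", "arguments": {"series": [[0.2,[-0.03,0,0],[0,0,0]],[0.2,[-0.03,0,0],[0,0,0]],[0.2,[0,0,0],[0,0,0]]]}}

```text
t: 18.02
tool_pos: [0.5584, 0.2612, 0.0544]
tool_rot: [-2.935, -0.411, -0.797]
contact_force: [5.4, 0.6, 2.2]
opening: 0.0285
grip_force: 49.8
```

```bash
python3 st.py
```

```text
t 18.025 rel HOME mm [ 1.3 -1.9  5.4] force u,y,n [ 5.7 -0.9 -0.8] turn [ 0.04 -0.38 -0.05] 0.028523790541499425
torque u,y,n [-0.14 -0.85  0.03]
```

Request:
{"name": "play_rows", "arguments": {"series": [[0.2,[-0.03,0,0],[0,0,0]],[0.2,[-0.02,0,0],[0,0,0]],[0.2,[0,0,0],[0,0,0]]]}}

```text
t: 18.4
tool_pos: [0.5583, 0.2612, 0.0549]
tool_rot: [-2.932, -0.41, -0.804]
contact_force: [11.7, 3.2, -0.4]
opening: 0.029
grip_force: 49.5
```

```bash
python3 st.py
```

```text
t 18.4 rel HOME mm [ 1.4 -1.9  5.9] force u,y,n [10.3 -0.1 -6.4] turn [ 0.02 -0.67 -0.06] 0.02903318999644837
torque u,y,n [-0.15 -1.54  0.06]
```

Request:
{"name": "play_rows", "arguments": {"series": [[0.2,[0.05,0,0.01],[0,0,0]],[0.2,[0,0,0],[0,0,0]],[0.4,[0,0,0],[0,0,0]],[0.5,[0,0,0],[0,0,0]],[0.5,[0,0,0],[0,0,0]],[0.5,[0,0,-0.5],[0,0,0]],[0.5,[0,0,-0.9],[0,0,0]],[0.5,[0,0,0],[0,0,0]]]}}

```text
t: 19.4
tool_pos: [0.5241, 0.2517, 0.1166]
tool_rot: [-2.934, -0.411, -0.798]
contact_force: [-0.4, 0.1, -0.0]
opening: 0.0426
grip_force: 0.0
```

```bash
python3 st.py
```

```text
t 19.4 rel HOME mm [ 1.6 -1.5 77. ] force u,y,n [-0.3  0.2  0.1] turn [ 0.02 -0.44 -0.04] 0.04256744788868825
torque u,y,n [-0.06  0.25  0.01]
```

Request:
{"name": "play_rows", "arguments": {"series": [[0.0,[0.66,-0.02,0],[0,0,0]],[0.0,[0.67,0,0],[0,0,0]],[0.0,[0,0,0],[0,0,0]],[0.0,[0,0,0.46],[0,0,0]],[0.0,[0,0,0.46],[0,0,0]],[0.0,[0,0,0.44],[0,0,0]],[0.0,[0,0,0],[0,0,0]],[0.0,[0,0,0],[0,0,0]]], "force": 40}}

```text
t: 20.4
tool_pos: [0.61, 0.277, 0.0866]
tool_rot: [-2.939, -0.412, -0.787]
contact_force: [0.7, 0.1, 0.1]
opening: -0.0
grip_force: 0.0
```

```bash
python3 st.py
```

```text
t 20.4 rel HOME mm [64.1 -0.9  6.3] force u,y,n [ 0.6 -0.1 -0.3] turn [ 0.05  0.01 -0.04] -4.3223505610304075e-05
torque u,y,n [0.05 0.25 0.03]
```

Request:
{"name": "play_rows", "arguments": {"series": [[0.0,[-0.04,0,0],[0,0,0]],[0.0,[-0.03,0,0],[0,0,0]],[0.0,[-0.03,0,0],[0,0,0]],[0.0,[-0.03,0,0],[0,0,0]],[0.0,[0,0,0],[0,0,0]]]}}

```text
t: 21.02
tool_pos: [0.6053, 0.2757, 0.0839]
tool_rot: [-2.938, -0.412, -0.789]
contact_force: [0.4, -0.1, -0.3]
opening: -0.0001
grip_force: 0.0
```

```bash
python3 st.py
```

```text
t 21.025 rel HOME mm [58.6 -0.9  6.4] force u,y,n [ 0.2 -0.2 -0.5] turn [ 0.05 -0.07 -0.04] -9.528722065659132e-05
torque u,y,n [-0.    0.25  0.02]
```

Request:
{"name": "play_rows", "arguments": {"series": [[0.0,[-0.03,0,0],[0,0,0]],[0.0,[-0.03,0,0],[0,0,0]],[0.0,[-0.02,0,0],[0,0,0]],[0.0,[0,0,0],[0,0,0]]]}}

```text
t: 21.52
tool_pos: [0.6035, 0.2751, 0.0836]
tool_rot: [-2.936, -0.411, -0.795]
contact_force: [4.6, 1.3, 1.3]
opening: -0.0001
grip_force: 2.6
```

```bash
python3 st.py
```

```text
t 21.525 rel HOME mm [56.8 -0.9  7.1] force u,y,n [ 4.8 -0.  -1.3] turn [ 0.05 -0.29 -0.05] -0.00010812420002130549
torque u,y,n [-0.01 -0.59  0.08]
```

Request:
{"name": "play_rows", "arguments": {"series": [[0.0,[-0.05,0,0],[0,0,0]],[0.0,[-0.05,0,0],[0,0,0]],[0.0,[0,0,0],[0,0,0]]]}}

```text
t: 21.9
tool_pos: [0.6028, 0.275, 0.085]
tool_rot: [-2.931, -0.41, -0.808]
contact_force: [11.0, 2.9, 4.6]
opening: -0.0001
grip_force: 5.6
```

```bash
python3 st.py
```

```text
t 21.9 rel HOME mm [56.8 -0.9  8.7] force u,y,n [12.1 -0.3 -1.7] turn [ 0.03 -0.83 -0.06] -6.628137322061703e-05
torque u,y,n [-0.04 -1.59  0.03]
```

Hard stop at 12 N with no movement, so the block is seated. Retreat and take the final picture.

Request:
{"name": "play_rows", "arguments": {"series": [[0.0,[0.2,0,0],[0,0,0]],[0.0,[0.1,0,0],[0,0,0]],[0.0,[0,0,-0.8],[0,0,0]],[0.0,[0,0,-1],[0,0,0]],[0.0,[-0.5,0,-1],[0,0,0]],[0.0,[-1,0,-0.8],[0,0,0]],[0.0,[-1,0,-0.5],[0,0,0]],[0.0,[-1,0,-0.2],[0,0,0]]]}}

```text
t: 22.9
tool_pos: [0.3611, 0.206, 0.1848]
tool_rot: [-2.938, -0.412, -0.789]
contact_force: [0.4, -0.2, 0.4]
opening: 0.0001
grip_force: 0.0
```

Request:
{"name": "play_rows", "arguments": {"series": [[0.0,[-1,0,0],[0,0,0]],[0.0,[-1,0,0],[0,0,0]],[0.0,[0,0,0],[0,0,0]],[0.0,[0,0,0],[0,0,0]]]}}

```text
t: 23.4
tool_pos: [0.3154, 0.2157, 0.1301]
tool_rot: [-2.966, -0.409, -0.761]
contact_force: [0.1, 1.0, 0.5]
opening: -0.0003
grip_force: 0.0
```

```bash
python3 st.py
python3 - <<'E'
from h import *
t=grab('top');s=grab('side')
c=lambda d,x,y,w,h:cv2.resize(d['color'][y:y+h,x:x+w],(400,300),interpolation=2)
a=np.vstack([np.hstack([c(t,80,140,133,100),c(s,160,95,133,100)]),np.hstack([c(t,280,130,133,100),c(s,240,205,133,100)])])
cv2.imwrite('pics/c8.png',a)
hsv=cv2.cvtColor(t['color'],cv2.COLOR_BGR2HSV)
for n,lo,hi in(('rodY',(15,120,80),(30,255,255)),('black',(0,0,0),(180,255,32))):
    m=cv2.inRange(hsv,lo,hi)[160:200,320:385]; y,x=np.nonzero(m); print(n,len(x),x.mean()+320,y.mean()+160)
E
```

```text
t 23.4 rel HOME mm [-174.1   21.4  194. ] force u,y,n [0.6 0.9 0.3] turn [ 0.98  1.32 -0.03] -0.00029164362695134887
torque u,y,n [-0.    0.24 -0.02]
rodY 55 354.3090909090909 172.36363636363637
black 48 343.2083333333333 189.6875
```

View pics/c8.png

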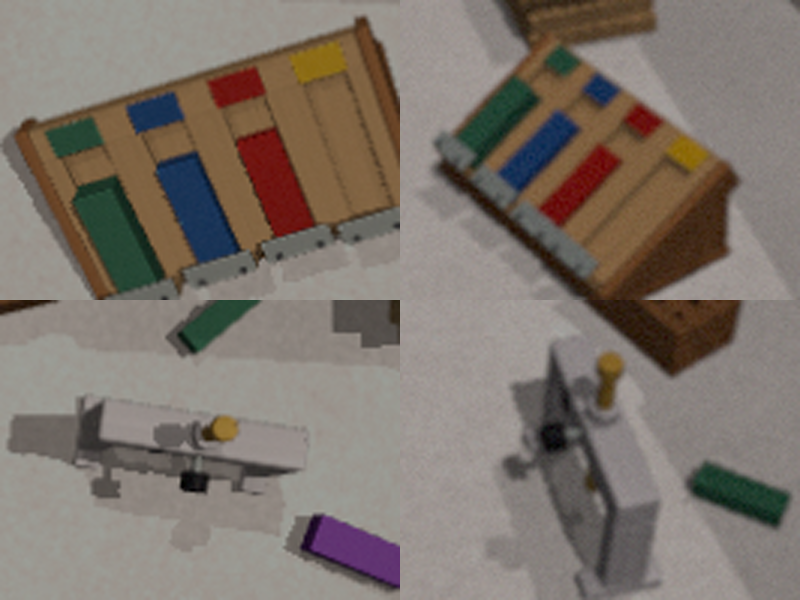

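The green block lies flat in its slot at about (115,240), under the lip and level with its neighbours. The gauge and rod show no visible change (rod top at 354.3,172.4, as at the start), and the arm is clear. Handing in.

```bash
python3 -c "
from station import ctrl
print(ctrl.finish_job())"
```

```text
the job is handed in; nothing more can be done
None
```

I drew the green block out from under the gauge and seated it flat in its green slot, against the foot under the lip. The gauge, its rod and the other blocks look unmoved in the final pictures, and the job was handed in at about 23 s with the arm clear.

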